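# Eject the stitch cartridge and put it away in its case

## Robot

A 7-joint arm with a two-finger parallel gripper is mounted at the origin on the work surface. World frame = base frame: x ahead of the robot, y to its left, z up, the work surface at z = 0. Lengths are in m, angles in degrees, forces in N, time in s.
With the tool pointing down it reaches from about 0.4 to 0.9 m from the base axis. Payload 5.6 kg.
Tool frame: the origin (TCP) lies at the very end of the fingers, on their centre line; the grasp point (between the pads) lies 19 mm behind it (manip.pinch_z is the distance from the TCP to the grasp point, in m); y points along the fingers, x is the direction in which the jaws open and shut, and the axes are right-handed (so a half turn about y gives the same grasp; the last joint's range is limited). The gripper opens to 92 mm and grips with 3 to 60 N. Pads are 20 mm wide; open, the fingers measure 128 mm over their backs; the gripper's body (75 mm by 189 mm) begins 69 mm behind the grasp point.
Start: joints at [70.531, 26.786, -0.665, 91.828, 0.344, 61.387, -3.226], TCP at [0.19, -0.622, 0.215] pointing down, gripper open.
Joint ranges: [-144.91, 144.91], [-17.63, 115.5], [-89.93, 88.59], [15.96, 139.68], [-74.01, 254.01], [8.47, 105.57], [-167.45, 167.45]. Speed limits (degrees/s): [147.25, 147.25, 180, 180, 180, 180, 180].

## Interface

Orientations are given as [roll, pitch, yaw] about the fixed x, y, z axes, in that order (R = Rz(yaw) Ry(pitch) Rx(roll)).
In Python, from rig import manip, cams, finder gives the robot as it stands. Calls block until the motion is done:
- manip.move_ptp(position, orientation): joint-space move of the TCP to a pose.
- manip.move_linear(position, rate=0.15, attitude=None, contact_N=None): straight line of the TCP; attitude=None keeps the orientation; rate is the mean speed in m/s. With contact_N (N) it stops when the force on the tool has changed by that much, and returns True; else False.
- manip.move_j(angles): joint-space move.
- manip.grip(opening, grip_force=None): finger opening in m; grip_force is the grip in N (None keeps the last); returns when the fingers have stopped.
- manip.hold(seconds).
- manip.ik(position, orientation): joint angles nearest the present ones, or None.
- manip.get_state(): the state.
- cams.read_camera(name): name is "scene" or "top" or "wrist"; returns a dict with "pixels" (400x640x3 uint8, red, green, blue), "intrinsics" (3x3 intrinsics, pixels), "extrinsics" (4x4, takes a point from camera to world coordinates). Camera axes: x right, y up, looking along -z (the intrinsics and any distortion apply to the point x, -y, -z); pixel columns grow to the right and rows downward; lengths in m; the calibration is good to about 2 mm. A picture is of the moment at which its call begins. There is no depth.
A pose or a line that the arm cannot do raises manip.PlanningError and nothing moves.
- manip.close_job(): hands the job in, once; it reports no verdict.
Trained networks look in a picture, given as the dict that the camera call returned (one of the last four; its "shot" number tells which), for a name from the list of things; names that differ only in an ending like _2 or _b are one class to them, and where a whole thing is asked for, a point or a joint stands for the part that bears it (a point fixed in the world has none). Each returns a list of dicts, best first, with "score" (0 to 1); they miss things now and then, are a little off and sometimes report something else, mostly with a low value. They report only what shows in the picture. A call takes as long as a camera call.
- finder.recognise(query, picture): "box" ([left, top, width, height] in pixels, round what is visible of it).
- finder.tip_of(query, picture): "centre" ([column, row] in pixels: a listed point, or the origin of a listed thing).
The state is a dict: "t": time; "joint_pos": joint angles; "qvel": joint speeds; "effort": joint torques, N m; "eef_pos": TCP position; "tcp_rot": TCP orientation; "wrist_force": force on the tool from outside, world axes, zero at the start; "torque": the same for the moment, N m; "opening": finger opening in m.
Only numpy, scipy, OpenCV 4.12 (cv2) and the standard library are available. Lean on these libraries where they do the work, as an engineer would, in place of code of your own. Each camera call takes 0.05 s, during which the arm holds its last target.

## Task

Press the reader's ejector slide fully home to push the stitch cartridge up out of its slot, without forcing the slide (never over 60 N), and let it spring back. Then pull the cartridge out, set it down on the floor of the open wooden case before letting go, and lower the case's lid closed without slamming it. Leave the spool, the jar and the wooden block where they are.

Things in the scene. Friction and masses are not known exactly. Their poses are not given: they have to be found in the camera images.
- dock: Fixed white cartridge reader on a grey stand, 160 (x) by 210 mm (y). Origin on the table under its middle. A block 200 mm wide (local y -90 to +110) with a sloping face 76 mm high; its outward normal leans 26 degrees from vertical to local -x, the robot's side; face centre at local (-30, 0, 125) mm. Cartridge slot at local y = -35 mm, ejector slide at local y = +65 mm
- slot: Slot in the sloping face: origin at the centre of its mouth, level with the face. z = the way out (26 degrees from vertical, leaning to the robot), x up the slope, y along the face. Opening 62 (y) by 20 mm (x), 90 mm deep. A spring clamp inside holds the cartridge by friction wherever it stands (a few newtons). Nothing stands proud of the face
- ejector_top (a point): Centre of the top of the ejector slide: a ribbed grey rectangular cap 54 mm (along y) by 26 mm, 5 mm below the sloping face at rest, in a straight-walled well 60 mm (y) by 30 mm. It moves into the well along minus the z axis of slot. Its centre lies 100 mm from the slot's centre in the slot's +y
- ejector (a joint): Travel of the ejector slide, m: 0 at rest, 0.024 fully pressed against its stop. A spring returns it; pressing takes about 6 to 16 N. Each mm pressed pushes the cartridge 1.45 mm out of the slot, up to 35 mm
- cartridge: Grey stitch cartridge, a plain block 18 mm thick (its x) by 60 mm wide (its y) by 88 mm long (its z), about 120 g, paper label on both faces. Origin: centre of its foot end (the end deep in the slot); z runs along its length to the top end. At the start fully in the slot, its top end 2 mm below the face
- cartridge_top (a point): Centre of the cartridge's top end, 88 mm from its foot
- case: Fixed open plywood case, outside 130 (x) by 190 (y) by 105 mm high, walls and floor 6 mm; inside 118 by 178 by 99 mm, empty. Origin: centre of the underside; front faces local -x
- lid_hinge (a point): Middle of the lid's hinge, on the top of the case's far (local +x) rim, 105 mm above the table; hinge axis along the case's y
- lid_edge (a point): Middle of the lid's free edge, outer face. The lid is a plywood plate 145 mm from hinge to free edge (it overhangs the case's front by 15 mm when shut), 190 mm wide, 8 mm thick
- lid (a joint): Angle of the lid, rad: 0 = shut flat on the rim, pi/2 = upright. The hinge is stiff: the lid stays where it is left, and needs a push of a few newtons near its free edge
- spool: Bystander: white conical thread spool, 56 mm wide, 100 mm high, standing; origin under its centre
- jar: Bystander: glass jar with steel cap, 64 mm wide, 85 mm high; origin under its centre
- clapper: Bystander: wooden pressing block 160 (x) by 50 by 35 mm lying between reader and case; origin under its centre

How it is judged:
By the outcome, as a careful person would: the job done as asked, in the order asked, and still so for the second after the job is handed in, with the robot touching nothing.
It also fails if it takes over 72 s, if anything falls off the work surface, if the arm or the gripper's body presses on something with over 40 N, if the wrist force passes 120 N, or if a joint passes its speed limit or range.

## Working session

There is one attempt and no reset: what is moved stays moved. The work goes in short steps, each a Python script; the robot and the scene stay as the last script left them, time stands still between calls to the robot, and variables do not carry over. Pictures are saved under pics/ and viewed, and the job is handed in when it is done.

```bash
ls; mkdir -p pics
cat > h.py <<'E'
import numpy as np, cv2, json
from rig import manip, cams, finder
def save(p,n): cv2.imwrite('pics/%s.png'%n, cv2.cvtColor(p['pixels'],cv2.COLOR_RGB2BGR))
E
python3 - <<'E'
from h import *
names="dock slot ejector_top cartridge cartridge_top case lid_hinge lid_edge spool jar clapper".split()
for c in ["scene","top","wrist"]:
    p=cams.read_camera(c); save(p,c+"0")
    print(c,[k for k in p],p['intrinsics'].tolist(),np.round(p['extrinsics'],4).tolist(), {k:v for k,v in p.items() if k not in('pixels','intrinsics','extrinsics')})
    for n in names:
        r=finder.tip_of(n,p); b=finder.recognise(n,p)
        print(n,[(np.round(d['centre'],1).tolist(),round(d['score'],2)) for d in r[:2]],[(np.round(d['box'],0).tolist(),round(d['score'],2)) for d in b[:2]])
print(manip.get_state())
E
```

```text
pics
scene ['pixels', 'intrinsics', 'extrinsics', 'shot'] [[448.2141461223077, 0.0, 316.474703442303], [0.0, 448.2141461223077, 193.1202727276245], [0.0, 0.0, 1.0]] [[0.7645, -0.5306, 0.3662, 0.8705], [0.6446, 0.6362, -0.424, -0.3595], [-0.008, 0.5602, 0.8283, 0.8242], [0.0, 0.0, 0.0, 1.0]] {'shot': 1}
dock [([379.5, 173.6], 0.89)] []
slot [([365.1, 144.3], 0.51), ([371.4, 261.0], 0.4)] []
ejector_top [([373.7, 258.8], 0.54), ([398.6, 118.1], 0.47)] []
cartridge [] [([353.0, 134.0, 25.0, 14.0], 0.68)]
cartridge_top [([363.6, 140.4], 0.41)] [([355.0, 138.0, 24.0, 13.0], 0.6)]
case [([268.2, 317.1], 0.94), ([364.6, 140.9], 0.71)] [([197.0, 224.0, 132.0, 159.0], 0.92)]
lid_hinge [([295.1, 315.1], 0.67)] [([238.0, 225.0, 93.0, 144.0], 0.55), ([254.0, 173.0, 68.0, 60.0], 0.32)]
lid_edge [([284.7, 275.3], 0.89)] [([239.0, 227.0, 89.0, 144.0], 0.79), ([256.0, 173.0, 66.0, 60.0], 0.75)]
spool [([340.4, 238.1], 0.63), ([285.9, 205.3], 0.63)] [([324.0, 213.0, 26.0, 39.0], 0.73), ([198.0, 226.0, 129.0, 154.0], 0.56)]
jar [([370.6, 258.4], 0.96)] [([354.0, 227.0, 40.0, 50.0], 0.68), ([252.0, 178
[... 1861 characters left out ...]
l [] []
jar [] []
clapper [] []
{'t': 3.45, 'joint_pos': array([70.5302611 , 26.78701965, -0.6637449 , 91.82769492,  0.34638785,
       61.38595734, -3.22602044]), 'qvel': array([ 0.03492801,  0.132089  , -0.03310122,  0.05855963,  0.01701579,
       -0.00426834,  0.11452705]), 'effort': array([-5.11721082e-04, -5.20407736e+01, -1.28121031e-02, -2.44053787e+01,
       -5.67129243e-02,  1.14094440e-02,  1.24372576e-05]), 'eef_pos': array([ 0.19004753, -0.62160968,  0.2145801 ]), 'tcp_rot': array([-9.00048762e+01, -1.57756562e-03, -7.29978768e+01]), 'wrist_force': array([0.09027293, 0.60174297, 0.04140685]), 'torque': array([0.02776899, 0.01835511, 0.00918488]), 'opening': 0.09201375385374813}
```

View pictures.

View pics/scene0.png

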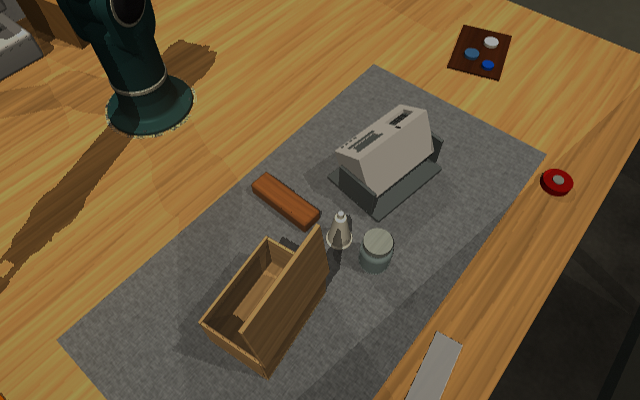

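View pics/top0.png

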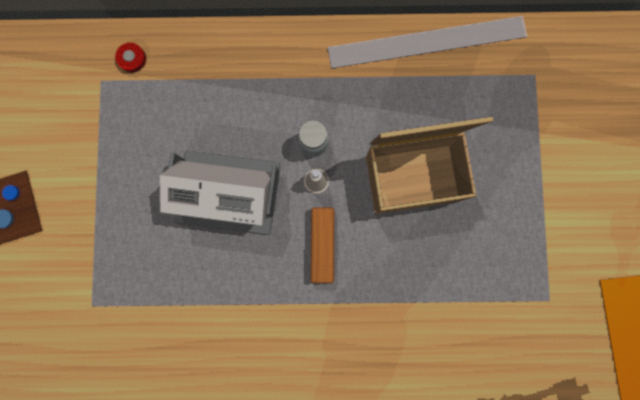

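Run:
```python
import cv2
t=cv2.imread('pics/top0.png'); s=cv2.imread('pics/scene0.png')
def c(i,x,y,w,h,k,n): cv2.imwrite('pics/'+n,cv2.resize(i[y:y+h,x:x+w],None,fx=k,fy=k,interpolation=cv2.INTER_CUBIC))
c(t,150,140,140,100,5,'td.png'); c(t,360,110,140,110,5,'tc.png')
c(s,320,95,130,130,4.5,'sd.png'); c(s,190,215,145,170,3.5,'sc.png')
```

```text
(no output)
```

View pics/td.png

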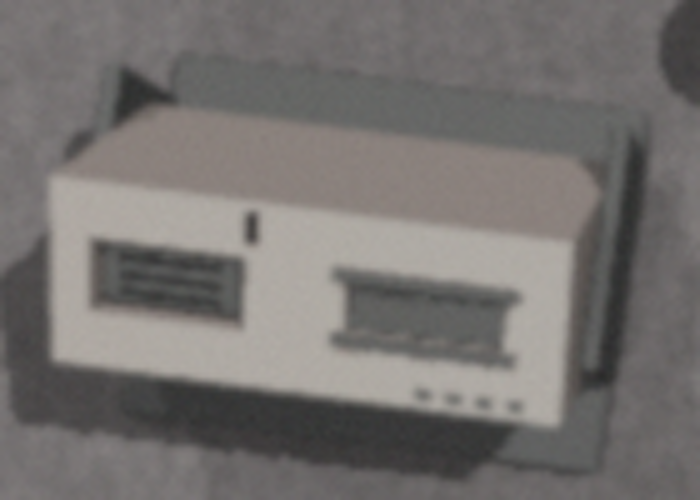

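View pics/tc.png

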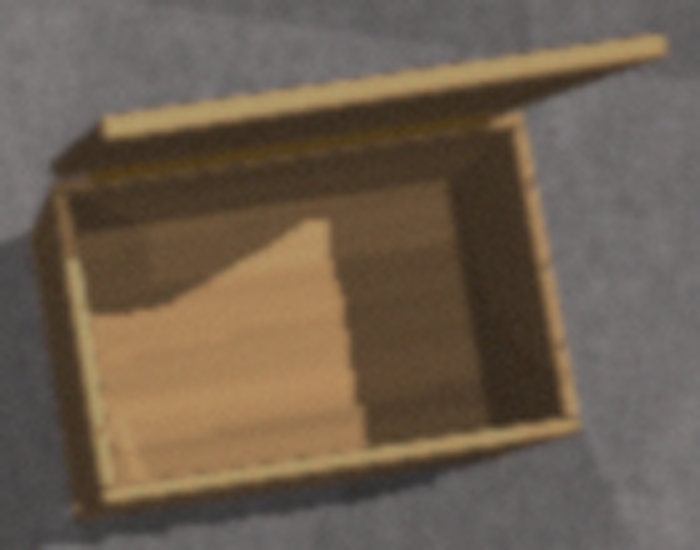

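View pics/sd.png

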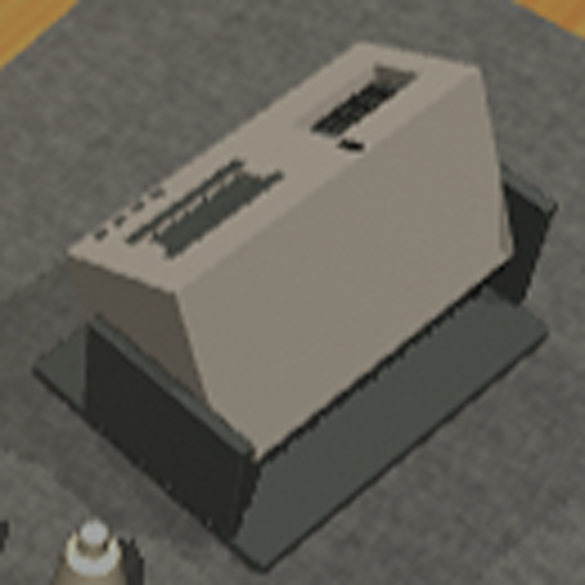

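View pics/sc.png

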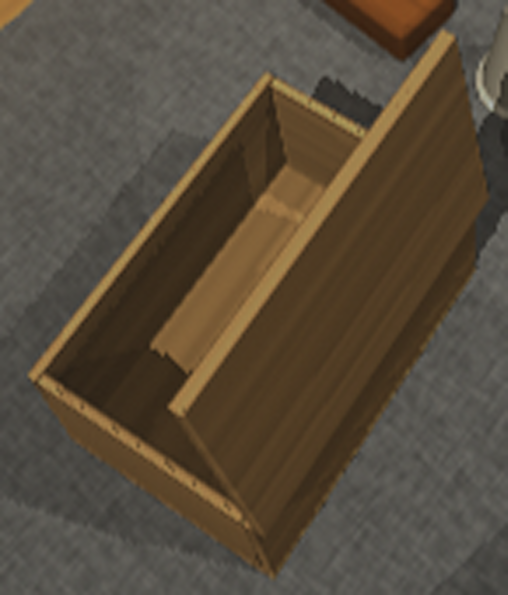

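```bash
cat >> h.py <<'E'
import pickle,os
from scipy.optimize import least_squares
def proj(P,K,E):
    P=np.atleast_2d(P); R=E[:3,:3];t=E[:3,3]
    c=(P-t)@R; c=c*[1,-1,-1]
    return c[:,:2]/c[:,2:]*[K[0,0],K[1,1]]+[K[0,2],K[1,2]]
def rz(a):
    c,s=np.cos(a),np.sin(a); return np.array([[c,-s,0],[s,c,0],[0,0,1]])
A=np.radians(26); UX=np.array([np.cos(A),0,np.sin(A)]); UN=np.array([-np.sin(A),0,np.cos(A)]); UY=np.array([0,1.,0])
FC=np.array([-.03,0,.125])
def face(s,y,n=0): return FC+s*UX+y*UY+n*UN
def lidpt(th,r,y,n): # case local
    return np.array([.065,0,.105])+r*np.array([-np.cos(th),0,np.sin(th)])+n*np.array([np.sin(th),0,np.cos(th)])+[0,y,0]
E
python3 - <<'E'
from h import *
cal={}
for c in("scene","top"):
    p=cams.read_camera(c); cal[c]=(p['intrinsics'],p['extrinsics'])
pickle.dump(cal,open('cal.pkl','wb'))
def up(pts,k,o): return (np.array(pts,float)+.5)/k-.5+o
fl=np.array([face(.038,.11),face(.038,-.09),face(-.038,-.09),face(-.038,.11)])
extra=np.array([face(0,.065,-.005),face(0,-.035,-.002)])
ot=up([(50,178),(575,240),(560,428),(52,362)],5,[150,140])
os_=up([(480,68),(178,292),(68,250),(358,42)],4.5,[320,95])
def pose(v,P): return P@rz(v[2]).T+[v[0],v[1],0]
def f(v): 
    W=pose(v,fl)
    return np.r_[(proj(W,*cal['top'])-ot).ravel(),(proj(W,*cal['scene'])-os_).ravel()]
r=least_squares(f,[.5,.2,0]); print('dock',r.x,np.degrees(r.x[2])); print(r.fun.reshape(-1,2).round(2))
W=pose(r.x,extra);print('pred ej/slot top',proj(W,*cal['top']),'scene',proj(W,*cal['scene']),W)
r1=least_squares(lambda v:f(v)[:8],r.x).x; r2=least_squares(lambda v:f(v)[8:],r.x).x; print(r1,r2)
# case
h=.105
cl=np.array([(-.065,-.095,h),(-.065,.095,h),(.065,-.095,h),(.065,.095,h)])
ct=up([(578,425),(103,500),(522,115),(58,190)],5,[360,110])
cs=up([(33,375),(268,75)],3.5,[190,215])
lt=up([(105,118),(665,36),(107,136),(665,52)],5,[360,110])
ls=up([(455,40),(185,412),(443,32),(172,405)],3.5,[190,215])
def g(v):
    th=v[3]
    L=np.array([lidpt(th,.145,.095,.008),lidpt(th,.145,-.095,.008),lidpt(th,.145,.095,0),lidpt(th,.145,-.095,0)])
    C=pose(v,cl);L=pose(v,L)
    return np.r_[(proj(C,*cal['top'])-ct).ravel(),(proj(C[:2],*cal['scene'])-cs).ravel(),(proj(L,*cal['top'])-lt).ravel(),(proj(L,*cal['scene'])-ls).ravel()]
q=least_squares(g,[.5,-.2,.1,1.6]); print('case',q.x,np.degrees(q.x[2:]));print(q.fun.reshape(-1,2).round(2))
pickle.dump((r.x,q.x),open('fit.pkl','wb'))
print(manip.get_state()['t'])
E
```

```text
dock [ 0.58985997  0.19039872 -0.1367869 ] -7.837312012370198
[[-0.49 -0.31]
 [-0.65  0.27]
 [-0.18 -0.46]
 [-0.26  0.01]
 [-0.22 -0.13]
 [-0.62  0.68]
 [-0.83  0.77]
 [ 0.25 -0.06]]
pred ej/slot top [[183.50052974 195.74546576]
 [234.44597536 202.67781095]] scene [[398.75149081 119.00011844]
 [365.43277628 142.03640535]] [[0.57117502 0.25858351 0.12050603]
 [0.55623612 0.15969692 0.12320241]]
[ 0.58961049  0.18962763 -0.13709724] [ 0.58987175  0.19171594 -0.13608303]
case [ 0.61776266 -0.20614111  0.13766651  1.43483474] [ 7.88771012 82.20997485]
[[ 0.69  0.73]
 [-0.22  0.24]
 [-0.22 -1.59]
 [-1.91 -2.45]
 [-2.13  0.23]
 [-0.65 -1.34]
 [-1.4  -0.66]
 [-0.44 -1.14]
 [-1.1   0.53]
 [ 0.22  0.45]
 [ 0.89 -1.34]
 [-0.71  1.86]
 [-0.22 -1.15]
 [-1.78  0.82]]
3.55
```

```bash
cat >> h.py <<'E'
from scipy.spatial.transform import Rotation as Ro
cal=pickle.load(open('cal.pkl','rb')) if os.path.exists('cal.pkl') else None
D,C=pickle.load(open('fit.pkl','rb'))
def dw(p): return rz(D[2])@np.asarray(p)+[D[0],D[1],0]
def cw(p): return rz(C[2])@np.asarray(p)+[C[0],C[1],0]
N=rz(D[2])@UN; Yd=rz(D[2])@UY
def att(x,y):
    z=np.cross(x,y); return Ro.from_matrix(np.c_[x,y,z]).as_euler('xyz',degrees=True)
def st():
    s=manip.get_state(); print(round(s['t'],2),s['eef_pos'].round(4),s['tcp_rot'].round(1),'F',s['wrist_force'].round(1),'op',round(s['opening'],4))
    return s
E
python3 - <<'E'
from h import *
for sg in(1,-1):
    a=att(sg*Yd,-N)
    for pt in(dw(face(0,.065,.2)),dw(face(0,.065,-.03)),dw(face(0,-.035,.2)),dw(face(0,-.035,.0))):
        print(sg,a.round(1),np.round(pt,3),manip.ik(pt,a))
    yc=rz(C[2])@UY; a=att(sg*yc,np.array([0,0,-1.]))
    for pt in (cw([-.03,0,.3]),cw([-.03,0,.065]),cw([.1,0,.3]),cw([.1,0,.22])):
        print('case',a.round(1),np.round(pt,3),manip.ik(pt,a))
E
```

```text
1 [-116.     0.    82.2] [0.482 0.271 0.305] [ 13.26325213  11.50712452 -63.52033373 112.2628978   40.34013186
  54.16367381  11.79737652]
1 [-116.     0.    82.2] [0.582 0.257 0.098] [ -5.00099497  33.07634003 -38.80630226 114.37719641  69.62181135
  40.41614501  -9.91306406]
1 [-116.     0.    82.2] [0.469 0.172 0.305] [ 6.02321937e+01 -1.35067608e+01 -8.16339137e+01  1.19466701e+02
 -7.88154744e-02  3.99910399e+01  5.83713514e+01]
1 [-116.     0.    82.2] [0.555 0.16  0.125] [  5.27821159  23.98323086 -38.75393694 122.70365147  65.49932914
  32.91180104  -1.4037705 ]
case [-90.    0.   97.9] [ 0.588 -0.21   0.3  ] [ 47.43798812  26.78580913 -43.18558094  87.88381028  18.83352544
  72.81822808  99.61334737]
case [-90.    0.   97.9] [ 0.588 -0.21   0.065] [ 43.36092119  41.07777317 -37.44831928  99.5031097   31.29129204
  50.28592344  90.02470998]
case [-90.    0.   97.9] [ 0.717 -0.192  0.3  ] [ 35.60011391  39.34002736 -41.69021486  68.88175835  25.298467
  80.62249158  94.52342151]
case [-90.    0.   97.9] [ 0.717 -0.192  0.22 ] [ 36.24514075  42.59146143 -41.39972318  74.4047736
[... 486 characters left out ...]
 0.  -97.8] [0.555 0.16  0.125] [ -60.74158687   21.46206544   39.16602264  126.66655517    3.35817029
   14.43280445 -127.11009018]
case [-90.    0.  -82.1] [ 0.588 -0.21   0.3  ] [ 27.3750221   21.31225878 -14.33729647  89.26970313   5.49224386
  70.10922853 -70.00432508]
case [-90.    0.  -82.1] [ 0.588 -0.21   0.065] [ 24.73899837  35.28877302 -10.99282055 100.82653498   9.00401465
  44.73864392 -72.80485602]
case [-90.    0.  -82.1] [ 0.717 -0.192  0.3  ] [ 20.88446632  33.91065315 -14.20316694  70.19946369   8.08146479
  76.83591535 -74.94236948]
case [-90.    0.  -82.1] [ 0.717 -0.192  0.22 ] [ 20.46188735  36.65843884 -13.07976129  75.77281238   8.35022908
  68.4963822  -75.28786552]
```

Run:
```python
from h import *
s=st()
a=att(Yd,-N)
p=s['eef_pos'].copy(); p[2]=.42
manip.move_linear(p,rate=.3)
manip.move_ptp(dw(face(0,.065,.22)),a); st()
manip.grip(0.0,20); st()
manip.move_linear(dw(face(0,.065,.05)),rate=.15); st(); print(manip.get_state()['joint_pos'].round(1))
p=cams.read_camera('top'); save(p,'t1'); p=cams.read_camera('scene'); save(p,'s1'); p=cams.read_camera('wrist'); save(p,'w1')
```

```text
3.55 [ 0.1901 -0.6216  0.2146] [-90.   0. -73.] F [-0.2 -0.1  0.2] op 0.0922
7.67 [0.474  0.2713 0.3227] [-116.    -0.    82.1] F [-0.2  0.3  0.7] op 0.0919
9.03 [0.4735 0.272  0.3227] [-116.     0.    82.2] F [ 0.2  0.2 -0.4] op 0.0006
10.31 [0.5473 0.2624 0.1707] [-116.1   -0.    82.2] F [ 0.4 -0.4 -1. ] op 0.0002
[  2.7  27.1 -50.9 115.   61.9  46.9  -4.2]
```

Run:
```python
import cv2
t=cv2.imread('pics/t1.png'); s=cv2.imread('pics/s1.png')
def c(i,x,y,w,h,k): return cv2.resize(i[y:y+h,x:x+w],None,fx=k,fy=k,interpolation=cv2.INTER_CUBIC)
cv2.imwrite('pics/ts1.png',cv2.hconcat([c(t,140,120,130,130,3),c(s,320,70,130,130,3)]))
```

```text
(no output)
```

View pics/ts1.png

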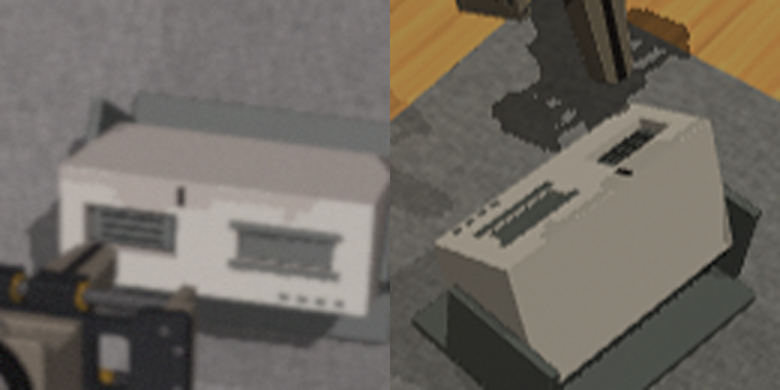

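View pics/w1.png

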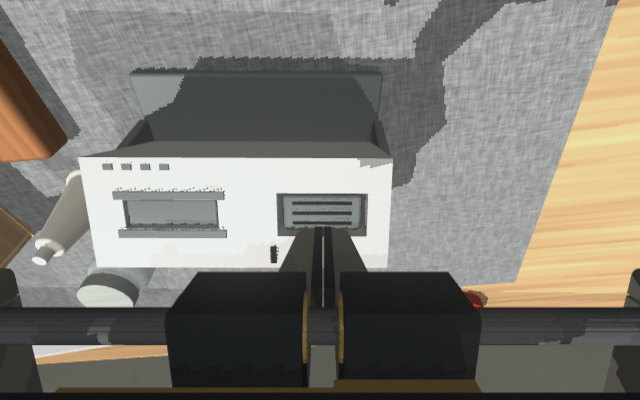

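```bash
python3 - <<'E'
from h import *
p=cams.read_camera('wrist'); K,E=p['intrinsics'],p['extrinsics']
L=[face(s,.065+y) for s,y in((.015,.03),(.015,-.03),(-.015,-.03),(-.015,.03))]
print('well',proj([dw(q) for q in L],K,E).round(1).tolist())
L=[face(s,y) for s,y in((.038,.11),(.038,-.09),(-.038,-.09),(-.038,.11))]
print('face',proj([dw(q) for q in L],K,E).round(1).tolist())
print('cart',proj([dw(face(0,-.035,-.002))],K,E))
print(manip.get_state()['t'])
E
python3 -c "
import cv2
i=cv2.imread('pics/w1.png')[140:290,60:410]
cv2.imwrite('pics/w1c.png',cv2.resize(i,None,fx=2.2,fy=2.2,interpolation=cv2.INTER_CUBIC))"
```

```text
well [[367.8, 236.4], [278.9, 236.4], [277.4, 193.3], [369.2, 193.3]]
face [[388.4, 267.6], [99.0, 267.7], [79.8, 158.3], [394.0, 158.2]]
cart [[173.95814274 214.30787346]]
10.5083
```

View pics/w1c.png

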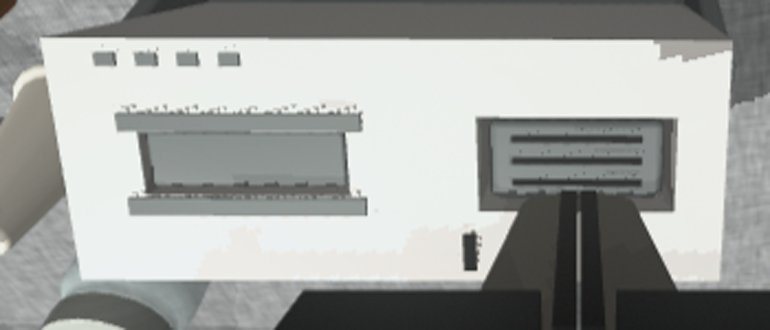

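Run:
```python
from h import *
print(dw(face(0,.065,.05)))
def depth(): 
    s=st(); d=rz(D[2]).T@(s['eef_pos']-[D[0],D[1],0])-FC; print(' face s,y,n',(d@UX).round(4),d[1].round(4),(d@UN).round(4))
manip.move_linear(dw(face(0,.065,.0)),rate=.08); depth()
print(manip.move_linear(dw(face(0,.065,-.026)),rate=.03,contact_N=26)); depth()
print(manip.move_linear(dw(face(0,.065,-.034)),rate=.01,contact_N=22)); depth()
p=cams.read_camera('top'); save(p,'t2')
```

```text
[0.54728982 0.26187123 0.1699397 ]
11.28 [0.5689 0.2592 0.1252] [-116.    -0.    82.2] F [ 0.  -0.   0.1] op 0.0002
 face s,y,n -0.0 0.0653 0.0002
False
12.3 [0.5805 0.2576 0.1025] [-116.1    0.    82.2] F [-3.7 -1.5  7.7] op 0.0005
 face s,y,n 0.0005 0.0653 -0.0253
True
12.85 [0.582  0.2574 0.0993] [-1.162e+02  1.000e-01  8.220e+01] F [-3.8 -1.2  7.2] op 0.0005
 face s,y,n 0.0005 0.0653 -0.0289
```

Run:
```python
from h import *
st()
manip.move_linear(dw(face(0,.065,.0)),rate=.06); st()
manip.move_linear(dw(face(0,.065,.07)),rate=.2)
p=cams.read_camera('wrist'); save(p,'w3'); K,E=p['intrinsics'],p['extrinsics']
print('pred cart top @+33mm',proj([dw(face(s,-.035+y,.0328)) for s,y in((.009,.03),(.009,-.03),(-.009,-.03),(-.009,.03))],K,E).round(1).tolist())
print('well',proj([dw(face(s,.065+y,-.005)) for s,y in((.013,.027),(-.013,-.027))],K,E).round(1).tolist())
print(finder.tip_of('cartridge_top',p),finder.tip_of('ejector_top',p))
st()
```

```text
12.9 [0.582  0.2573 0.0993] [-1.162e+02  1.000e-01  8.220e+01] F [-3.  -1.3  6.9] op 0.0005
13.54 [0.5689 0.2584 0.1248] [-1.161e+02  1.000e-01  8.210e+01] F [-0.3  0.2  0.3] op 0.0004
pred cart top @+33mm [[214.5, 235.9], [119.7, 235.8], [115.4, 208.5], [212.2, 208.6]]
well [[361.4, 222.5], [287.5, 188.3]]
[{'centre': [163.7, 219.9], 'score': 0.98}] [{'centre': [325.8, 206.8], 'score': 0.68}]
14.19 [0.5386 0.262  0.1863] [-116.     0.2   82.1] F [ 0.6 -0.3  0. ] op 0.0004
```

View pics/w3.png

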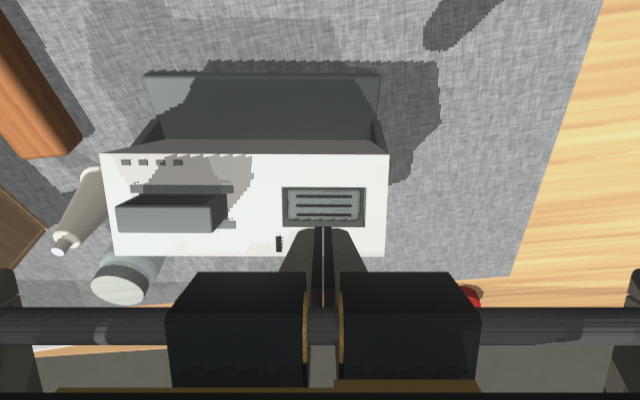

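Run:
```python
from h import *
manip.grip(.085,40); 
manip.move_linear(dw(face(0,-.035,.07)),rate=.2)
p=cams.read_camera('wrist'); save(p,'w4'); st()
print(manip.move_linear(dw(face(0,-.035,.006)),rate=.08,contact_N=10)); st()
manip.grip(.04,40); st()
p=cams.read_camera('wrist'); save(p,'w5')
```

```text
16.18 [0.5253 0.1655 0.1884] [-116.1    0.    82.2] F [-0.7 -0.1 -0.3] op 0.0847
False
17.12 [0.5528 0.1607 0.1307] [-1.161e+02  1.000e-01  8.220e+01] F [-0.4 -1.4  0.4] op 0.0852
17.62 [0.5529 0.1601 0.1307] [-1.161e+02  1.000e-01  8.210e+01] F [-2.  -0.9  2.8] op 0.0597
```

View pics/w4.png

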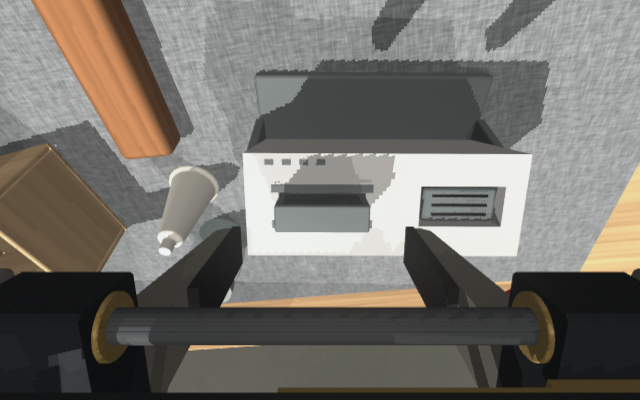

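View pics/w5.png

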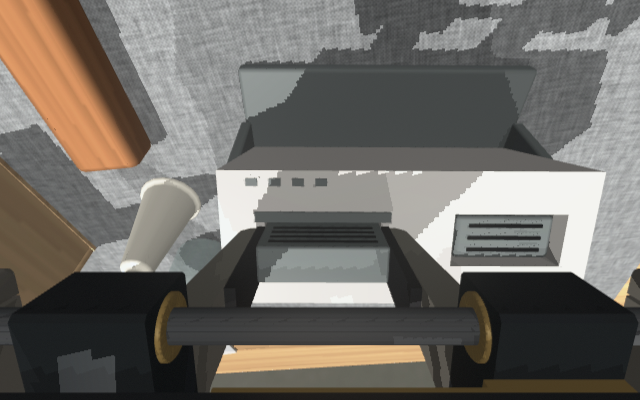

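Run:
```python
from h import *
manip.move_linear(dw(face(0,-.035,.09)),rate=.08); st()
q=dw(face(0,-.035,.09)); q=q-[.03,0,0]; q[2]=.33
manip.move_linear(q,rate=.25); st()
p=cams.read_camera('wrist'); save(p,'w6')
a=att(rz(C[2])@UY,np.array([0,0,-1.])); print(manip.get_state()['joint_pos'].round(1))
for pt in(cw([-.03,0,.33]),cw([-.03,0,.065])): print(manip.ik(pt,a))
```

```text
18.88 [0.5161 0.165  0.2054] [-1.16e+02  1.00e-01  8.21e+01] F [-0.  -0.1 -0.3] op 0.0597
19.57 [0.486  0.1644 0.3292] [-116.     0.2   82.1] F [ 0.6  0.4 -1.9] op 0.0597
[ 35.9  -3.  -64.6 116.5  17.9  45.2  42.6]
[ 42.16026373  23.52721315 -35.17422775  85.85936821  13.77419305
  74.97496913 103.54253539]
[ 39.52518521  39.27147929 -31.7173219   99.76497719  26.35841028
  48.55047141  93.68449285]
```

View pics/w6.png

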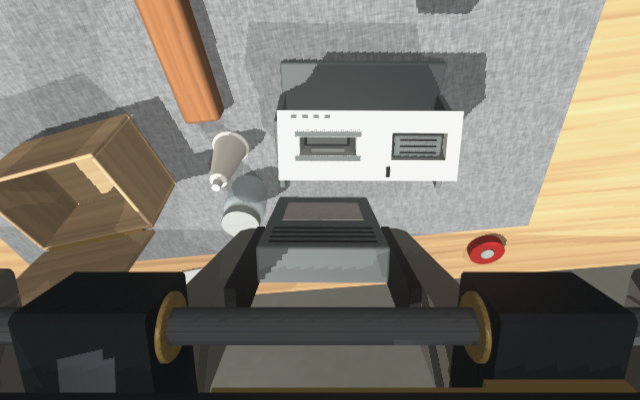

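Run:
```python
from h import *
a=att(rz(C[2])@UY,np.array([0,0,-1.]))
manip.move_ptp(cw([-.03,0,.33]),a); st(); print(manip.get_state()['joint_pos'].round(1))
p=cams.read_camera('wrist'); save(p,'w7'); K,E=p['intrinsics'],p['extrinsics']
pickle.dump((K,E),open('w7.pkl','wb'))
L=[(-.065,-.095,.105),(-.065,.095,.105),(.065,.095,.105),(.065,-.095,.105),(-.059,-.089,.105),(-.059,.089,.105),(-.059,-.089,.006),(-.059,.089,.006)]
print(proj([cw(q) for q in L],K,E).round(1).tolist())
p=cams.read_camera('scene'); save(p,'s7');p=cams.read_camera('top'); save(p,'t7')
```

```text
21.08 [ 0.5883 -0.2083  0.3299] [-90.  -0.  98.] F [ 0.3  0.3 -1.1] op 0.0596
[ 42.1  23.5 -35.3  85.9  13.8  75.  103.5]
[[236.5, 138.3], [406.0, 138.8], [399.3, 246.8], [242.8, 246.5], [242.1, 143.7], [400.3, 144.1], [257.8, 136.2], [385.0, 136.6]]
```

View pics/w7.png

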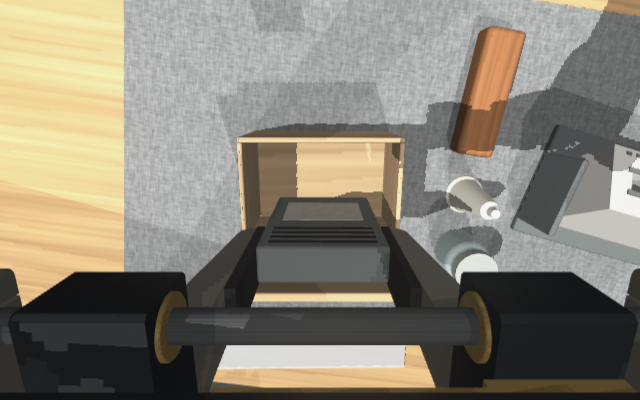

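View pics/s7.png

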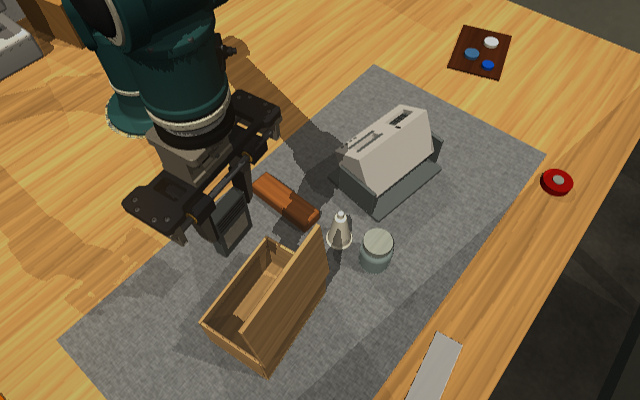

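View pics/t7.png

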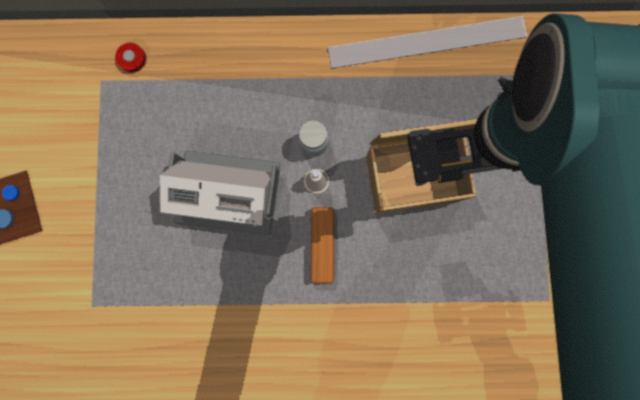

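Run:
```python
from h import *
a=att(rz(C[2])@UY,np.array([0,0,-1.]))
manip.move_linear(cw([-.034,0,.30]),rate=.15,attitude=a)
print(manip.move_linear(cw([-.034,0,.085]),rate=.12,contact_N=12)); st()
print(manip.move_linear(cw([-.034,0,.055]),rate=.015,contact_N=5)); st()
p=cams.read_camera('top'); save(p,'t8'); p=cams.read_camera('wrist'); save(p,'w8'); p=cams.read_camera('scene'); save(p,'s8')
```

```text
False
23.52 [ 0.5846 -0.2109  0.0857] [-90.1   0.   97.9] F [ 1.3  0.6 -0.4] op 0.0594
True
24.72 [ 0.5841 -0.2108  0.0673] [-90.   -0.   97.9] F [-0.8  0.5  4. ] op 0.0596
```

View pics/w8.png

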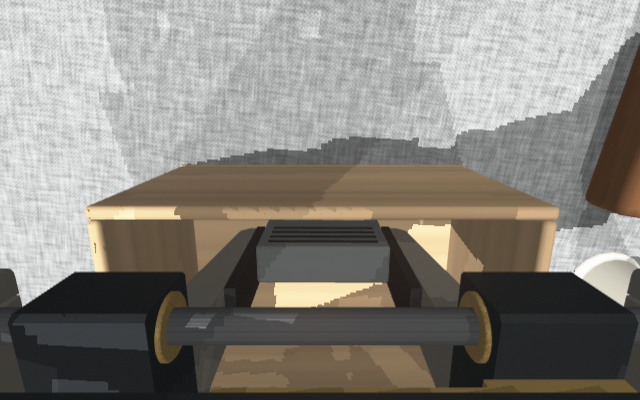

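View pics/s8.png

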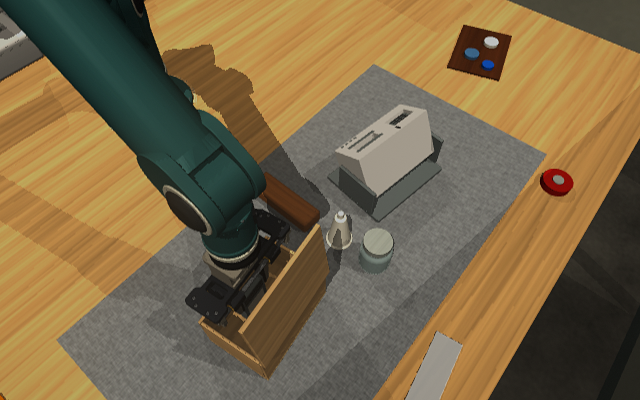

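Run:
```python
from h import *
manip.grip(.078); st()
manip.move_linear(cw([-.034,0,.16]),rate=.08)
p=cams.read_camera('wrist'); save(p,'w9')
manip.move_linear(cw([-.034,0,.33]),rate=.25); st()
p=cams.read_camera('wrist'); save(p,'w10')
manip.grip(0.0,20)
manip.move_linear(cw([.12,0,.33]),rate=.25); st(); print(manip.get_state()['joint_pos'].round(1))
p=cams.read_camera('scene'); save(p,'s10');
p=cams.read_camera('wrist'); save(p,'w11'); K,E=p['intrinsics'],p['extrinsics']
for th in(1.35,1.43,1.51): print(th,proj([cw(lidpt(th,.145,y,n)) for y in(-.095,.095) for n in(0,.008)],K,E).round(1).tolist())
```

```text
25.32 [ 0.583  -0.2106  0.0661] [-89.9  -0.1  97.9] F [ 0.4 -0.3 -0.8] op 0.0782
27.52 [ 0.5833 -0.2107  0.3284] [-89.8  -0.1  97.9] F [-0.3 -0.2 -1. ] op 0.0778
29.52 [ 0.7361 -0.1897  0.3297] [-89.8  -0.1  97.9] F [-0.1  0.4 -0.2] op 0.0009
[ 29.1  38.3 -32.4  63.2  19.5  83.7  98.3]
1.35 [[187.0, 84.4], [187.2, 96.0], [460.6, 84.3], [460.5, 95.9]]
1.43 [[187.5, 101.4], [188.0, 113.1], [460.2, 101.2], [459.7, 113.0]]
1.51 [[188.4, 118.4], [189.3, 130.0], [459.2, 118.3], [458.4, 129.9]]
```

View pics/w10.png

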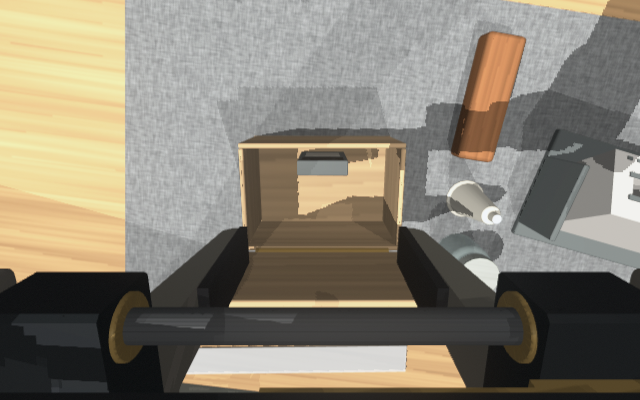

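View pics/w11.png

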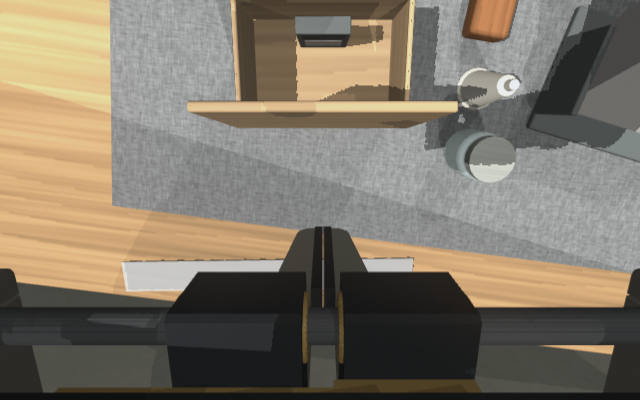

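View pics/s10.png

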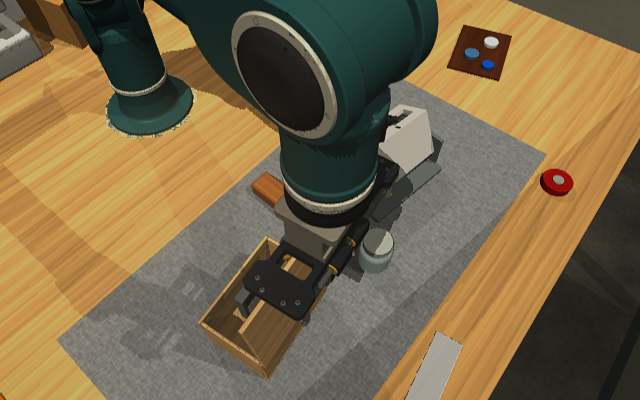

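```bash
cat > lid.py <<'E'
from h import *
r=.122
def tcp(th): return cw(lidpt(th,r,0,.008)+[.0105,0,0])
print(manip.move_linear(cw([.12,0,tcp(1.43)[2]]),rate=.15,contact_N=10)); st()
fmax=0
for th in np.radians([92,78,66,55,45,36,28,21,14,8,4]):
    c=manip.move_linear(tcp(th),rate=.09 if th>.4 else .06,contact_N=35)
    f=manip.get_state()['wrist_force']; print(round(np.degrees(th)),c,f.round(1))
    if c: break
st()
p=cams.read_camera('scene'); save(p,'s12')
p=cams.read_camera('wrist'); save(p,'w12')
E
python3 lid.py
```

```text
False
30.45 [ 0.7372 -0.1898  0.2283] [-90.   -0.   97.9] F [-0.1  0.3  0.3] op 0.0005
92 False [0.3 0.4 1.1]
78 False [-0.4  0.6  0.3]
66 False [-0.1 -0.7  0.1]
55 False [-0.7 -0.1 -0. ]
45 False [ 0.8 -0.3  1.3]
36 False [ 1.   0.7 -0.6]
28 False [-0.1 -0.6 -0.8]
21 False [ 0.5  0.3 -0.1]
14 False [-0.4  0.2  0.2]
8 False [ 0.9 -0.9 -0.1]
4 False [-0.2 -0.1 -0.5]
34.83 [ 0.5721 -0.2124  0.1209] [-89.8  -0.1  97.9] F [-0.2 -0.1 -0.5] op 0.0006
```

View pics/s12.png

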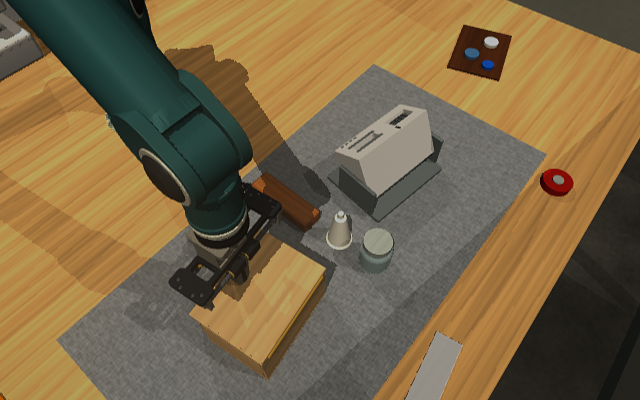

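Scene view: the lid now lies almost shut over the case (top at cols 190–327, rows 230–370). I'll press it gently onto the rim.

Run:
```python
from h import *
p=manip.get_state()['eef_pos'].copy(); p[2]=.102
print(manip.move_linear(p,rate=.02,contact_N=14)); s=st()
print(manip.move_linear(np.r_[s['eef_pos'][:2],s['eef_pos'][2]-.004],rate=.01,contact_N=18)); s=st()
manip.move_linear(s['eef_pos']+[0,0,.2],rate=.15); st()
for c in('top','scene','wrist'):
    q=cams.read_camera(c); save(q,c+'13')
    K,E=q['intrinsics'],q['extrinsics']
    for th in(0,.04,.1): print(c,th,proj([cw(lidpt(th,.145,y,n)) for y in(-.095,.095) for n in (0,.008)],K,E).round(1).tolist())
```

```text
True
35.48 [ 0.5726 -0.2125  0.1139] [-89.9  -0.   97.9] F [-1.7 -0.   6.1] op 0.0005
True
35.76 [ 0.5726 -0.2125  0.114 ] [-89.8   0.   97.9] F [-1.3  0.7  5. ] op 0.0008
37.25 [ 0.5721 -0.2124  0.3129] [-89.7  -0.1  97.9] F [-0.8  0.2  0.1] op 0.0009
top 0 [[477.3, 202.9], [478.7, 202.5], [381.2, 217.4], [381.8, 217.2]]
top 0.04 [[478.3, 202.5], [479.7, 202.0], [381.6, 217.2], [382.1, 216.8]]
top 0.1 [[479.8, 201.8], [481.2, 201.0], [382.1, 216.6], [382.6, 215.9]]
scene 0 [[189.9, 317.2], [188.7, 315.6], [258.9, 230.9], [258.4, 228.8]]
scene 0.04 [[189.1, 316.0], [188.1, 314.5], [258.6, 229.4], [258.3, 227.3]]
scene 0.1 [[188.1, 314.4], [187.2, 313.0], [258.3, 227.2], [258.2, 225.2]]
wrist 0 [[234.4, 142.6], [232.6, 143.3], [410.9, 142.5], [412.8, 143.3]]
wrist 0.04 [[233.1, 143.2], [231.2, 144.3], [412.3, 143.2], [414.2, 144.2]]
wrist 0.1 [[231.1, 144.6], [229.1, 146.2], [414.3, 144.6], [416.3, 146.2]]
```

View pics/wrist13.png

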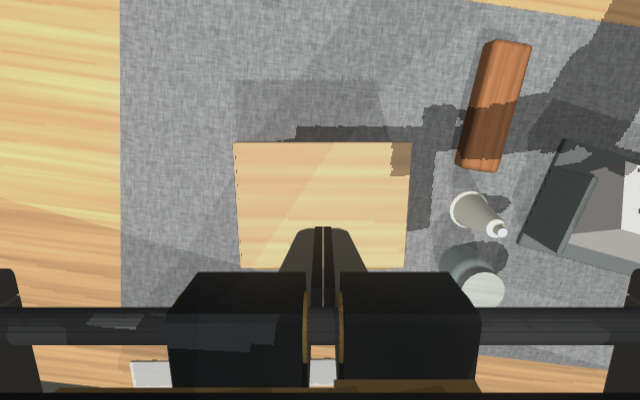

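View pics/scene13.png

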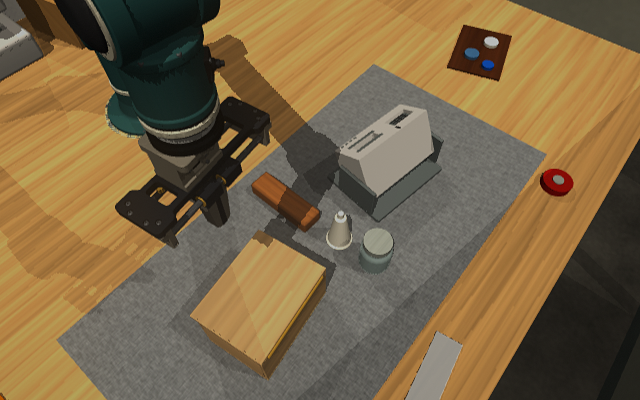

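View pics/top13.png

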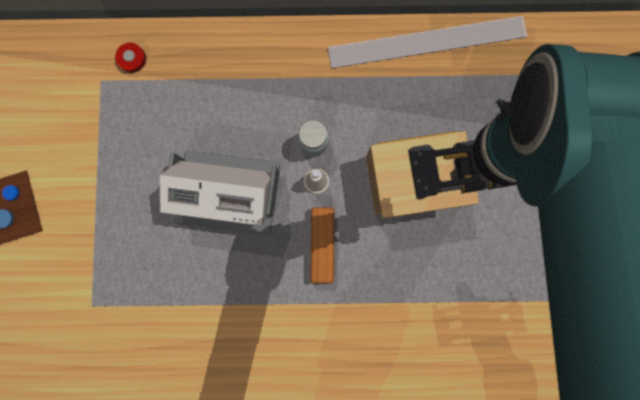

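```bash
python3 -c "
from h import *
manip.close_job(); st()"
```

```text
the job is handed in; nothing more can be done
the job is handed in; nothing more can be done
```

The job is done and handed in at about 37.5 s of the 72 s allowed. No verdict is reported.

- **Ejector:** I pressed the slide along its axis to 28.9 mm below the face, which is about 24 mm of travel. There a contact guard set at a 22 N rise tripped, which I took as the stop. It was pressing with about 8 N when it came to rest. I did not log the peak force, but nothing suggested it came near 60 N. A picture afterwards showed the slide back at rest and the cartridge standing about 33 mm out.
- **Cartridge:** I gripped it across its width (59.7 mm measured) and pulled it straight out. I lowered it upright into the case until the floor pushed back, at the height I had predicted, and only then let go. The wrist view before closing the lid showed it standing there; I couldn't see it after that.
- **Lid:** I pushed it round slowly from behind, then pressed it onto the rim with about 6 N resting force. The fingertip stopped at 113.9 mm, against 113 mm expected for a shut lid. The lid's corners in the scene and wrist pictures match the shut position.
- **Bystanders:** The spool, jar and block look unmoved in the pictures, and the arm ended about 0.2 m above the lid, touching nothing.

None of the checks failed. The case fit was off by up to about 2.5 pixels at its far rim corner, but the wrist view put the front rim within about 1 mm.

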